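Fold up the three-leaf trivet and lay it on the tray

TASK

Fold up the wooden trivet: first swing the leaf with the blue knob up and over onto the middle leaf, then swing the leaf with the red knob over on top of it, both fully down. Then take the folded trivet by the sides of its middle leaf and lay it lengthwise in the middle of the black tray, standing level on its feet. Do not push the spice jar or the honey jar about, or knock them over.

Things in the scene. Friction and masses are not known exactly. Their poses are not given: they have to be found in the camera images.
- trivet: Middle leaf of a pale wooden folding trivet (loose, 0.5 to 0.7 kg). Origin: centre of its underside at foot level, z up, y along the trivet, x across. Leaf 130 mm long, 60 mm wide, wood 16 to 32 mm up on rubber feet; the folding leaves are only 52 mm wide. Unfolded, the blue leaf reaches to -y, the red leaf to +y. Folded: 138 x 60 x 82 mm; grip it low across x by the middle leaf's sides; balanced at the middle.
- blue_knob (a point): Centre of the blue barrel knob (16 mm thick, 22 mm long, along trivet x, flat ends, turning freely on a pin along x) on the free end of the leaf that folds first, 105 mm from its hinge. Leaf open: knob at trivet y = -170 mm, z = 16 mm, on a thin rubber foot; leaf wood (16 to 32 mm up) ends 27 mm short of the knob's centre, a thin neck joins them. Folded: knob at trivet y = +40 mm, z = 48 mm.
- red_knob (a point): Centre of the red barrel knob (16 mm thick, 22 mm long, along trivet x, flat ends, turning freely on a pin along x) on the free end of the leaf that folds second, 105 mm from its hinge. Leaf open: knob at trivet y = +170 mm, z = 16 mm; leaf wood ends 27 mm short of the knob's centre. Folded: knob at trivet y = -40 mm, z = 66 mm, leaf wood 50 to 66 mm up, on top of the blue leaf (32 to 48 mm up).
- inner (a joint): Angle of the leaf with the blue knob: 0 open and flat, 3.14 fully folded onto the middle leaf. Hinge line parallel to the trivet's x axis at its y = -65 mm, z = 32 mm (low hinge). Turns almost freely: let go below about 1.5 it falls flat again, above about 2.0 it falls shut.
- outer (a joint): Angle of the leaf with the red knob: 0 open and flat, 3.14 fully folded on top of the blue leaf. Hinge line parallel to the trivet's x axis at its y = +65 mm, z = 41 mm (raised, to pass over the blue leaf; folded first, it blocks the blue leaf). Turns almost freely: let go below about 1.8 it falls flat again, above about 2.3 it falls shut.
- tray: Black shallow plastic tray, 151 mm (its x) by 196 mm (its y, lengthwise), rim 17 mm high, fixed to the worktop; origin at the centre of its underside, inner floor 2 mm above it, flat floor about 138 x 182 mm.
- spice: Small spice jar with a dark lid, 44 mm across, 103 mm high, loose bystander behind the work; origin at the centre of its underside.
- honey: Honey jar with red lid, 60 mm across, 86 mm high, loose bystander; origin at the centre of its underside.

How it is judged:
By the outcome, as a careful person would: the job done as asked, in the order asked, and still so for the second after the job is handed in, with the robot touching nothing.
It also fails if it takes over 72 s, if anything falls off the work surface, if the arm or the gripper's body presses on something with over 40 N, if the wrist force passes 120 N, or if a joint passes its speed limit or range.

ROBOT

A 6-joint arm with a two-finger parallel gripper is mounted at the origin on a cart in front of the work surface, level with it; the furniture and walls round the work are solid. World frame = base frame: x ahead of the robot, y to its left, z up, the work surface at z = 0. Lengths are in m, angles in rad, forces in N, time in s.
With the tool pointing down it reaches from about 0.25 to 0.775 m from the base axis. Payload 4 kg.
Tool frame: the origin (TCP) lies at the very end of the fingers, on their centre line; the grasp point (between the pads) lies 19 mm behind it (robot.pinch_z is the distance from the TCP to the grasp point, in m); z points along the fingers, y is the line along which they close (so a half turn about z gives the same grasp; the last joint's range is limited). The gripper opens to 94 mm and grips with 3 to 60 N. Pads are 16 mm wide; open, the fingers measure 119 mm over their backs; the gripper's body (75 mm by 177 mm) begins 78 mm behind the grasp point.
Start: joints at [1.042, 0.087, 1.371, -0, 1.684, -0.103], TCP at [0.227, 0.501, 0.206] pointing down, gripper open.
Joint ranges: [-3.1, 3.1], [-0.76, 2.03], [0.27, 2.55], [-1.08, 4.22], [0.17, 2.65], [-2.57, 2.57]. Speed limits (rad/s): [2.79, 2.79, 3.14, 3.14, 3.14, 3.14].

INTERFACE

Orientations are given as [roll, pitch, yaw] about the fixed x, y, z axes, in that order (R = Rz(yaw) Ry(pitch) Rx(roll)).
In Python, from bench import robot gives the robot as it stands.
- The arm moves only by the tool arm_command, never from a script. Its argument "targets" is one flat list of numbers, 7 for each row, row after row: the turn, a rotation vector about the tool's x, y, z in degrees, then the shift along the tool's x, y, z in mm, then the closure, from -1 (fully open) to 1 (shut). In form: [ax, ay, az, x, y, z, hand, ax, ay, az, x, y, z, hand, ...]. A call has 1 to 20 rows; each row is the pose to reach, as a shift and turn from the pose commanded when the call began, along the tool's axes at that moment; what a row does not reach only later rows make up. A row lasts 1/10 s, in which the tool goes at most 50 mm and 8.59 degrees, less where a joint would pass 70% of its speed; a pose out of reach is approached as far as the arm can. A call with a gripper value outside its range is refused whole. The fingers move at their own pace and stop on an object; the grip force is fixed at half the most. Time passes only in rows, so rows that repeat a pose let the fingers close. It gives the time, the measured TCP pose, the force, the opening and the grip force at its end, in the units of the state.
- robot.get_obs(): the state, without advancing time (a new reading comes with each control period).
- robot.snapshot(name): name is "scene" or "top" or "wrist"; returns a dict with "color" (400x640x3 uint8, red, green, blue), "range_z" (400x640 float32, m along the optical axis (not along the pixel's ray), 0 where there is no reading), "fx", "fy", "cx", "cy" (pixels), "dist_coeffs" ([k1, k2, p1, p2, k3] as OpenCV has them; the pictures are not rectified), "T" (4x4, takes a point from camera to world coordinates); the wrist camera has in their place "T_tool_cam" (4x4, takes a point from camera to tool coordinates, whose origin is the TCP and whose axes are the flange's). Camera axes: x right, y down, z forward; pixel columns grow to the right and rows downward; lengths in m; the calibration is good to about 2 mm. A picture is of the moment at which its call begins: read the wrist's pose just before it.
- robot.close_job(): hands the job in; it is judged then, once.
The state is a dict: "time": time; "joint_positions": joint angles; "qvel": joint speeds; "joint_torque": joint torques, N m; "tool_pos": TCP position; "ee_rot": TCP orientation; "wrist_force": force on the tool from outside, world axes, zero at the start; "wrist_torque": the same for the moment, N m; "width": finger opening in m; "finger_force": force on a finger pad.
Only numpy, scipy, OpenCV 4.12 (cv2) and the standard library are available. Lean on these libraries where they do the work, as an engineer would, in place of code of your own. Each camera call takes 0.05 s, during which the arm holds its last target. There are 200 camera calls.

## Working session

There is one attempt and no reset: what is moved stays moved. The work goes in short steps, Python scripts to look and compute and a tool call to move; the robot and the scene stay as the last step left them, time stands still between calls to the robot, and variables do not carry over. Pictures are saved under pics/ and viewed, at most 10 in all, crops included, and the job is handed in when it is done.

Besides the shell and the picture viewer there is one more tool, called after ">>>" as a command line: name --argument value ..., lists and objects as JSON in quotes. arm_command: Moves the arm, as the interface text tells. Its arguments: {"type":"object","properties":{"targets":{"type":"array"}},"required":["targets"]}

```bash
mkdir -p pics; ls; cat > h.py <<'E'
import numpy as np, cv2
from bench import robot
from scipy.spatial.transform import Rotation as R
def snap(n,f):
    o=robot.get_obs(); s=robot.snapshot(n)
    if n=="wrist":
        T=np.eye(4);T[:3,:3]=R.from_euler('xyz',o['ee_rot']).as_matrix();T[:3,3]=o['tool_pos'];s['T']=T@s['T_tool_cam']
    cv2.imwrite('pics/'+f+'.png',s['color'][:,:,::-1]); np.savez('pics/'+f+'.npz',**s); return s
def K(s): return np.array([[s['fx'],0,s['cx']],[0,s['fy'],s['cy']],[0,0,1.]])
def ray(s,u,v):
    p=cv2.undistortPoints(np.array([[[u,v]]],float),K(s),s['dist_coeffs'])[0,0]
    return np.array([p[0],p[1],1.])
def at(s,u,v,z=None):
    r=ray(s,u,v);T=s['T']
    if z is None:
        w=s['range_z'][int(v)-1:int(v)+2,int(u)-1:int(u)+2]; d=np.median(w[w>0])
    else: d=(z-T[2,3])/(T[2,:3]@r)
    return T[:3,:3]@(r*d)+T[:3,3]
def load(f): return dict(np.load('pics/'+f+'.npz'))
def move(p,rpy):
    o=robot.get_obs();A=R.from_euler('xyz',o['ee_rot']);B=R.from_euler('xyz',rpy)
    return np.round((A.inv()*B).as_rotvec(degrees=True),2),np.round(A.inv().apply(np.array(p)-o['tool_pos'])*1e3,1)
E
python3 -c "
from h import *
a=snap('top','top0');b=snap('scene','sc0');print(robot.get_obs(),robot.pinch_z,a['T'],b['T'])"
```

```text
pics
{'time': 0.1, 'joint_positions': array([ 1.04190160e+00,  8.78928225e-02,  1.37209956e+00,  2.05685695e-05,
        1.68357835e+00, -1.03102279e-01]), 'qvel': array([-0.00048145, -0.0012162 , -0.00468549, -0.00087964,  0.00044882,
        0.00011072]), 'joint_torque': array([ 1.95327026e-03, -3.41253519e+01, -3.03299904e+01,  7.20081129e-02,
        3.04259802e-02, -1.21955600e-04]), 'tool_pos': array([0.2269252 , 0.50046933, 0.2044166 ]), 'ee_rot': array([-3.13962718e+00, -2.23917092e-04,  2.71580228e+00]), 'wrist_force': array([ 0.07135086,  0.01602679, -0.49797182]), 'wrist_torque': array([ 0.00550127, -0.01997581,  0.01707622]), 'finger_force': 0.0, 'width': 0.09394702465580887} 0.0188 [[-0.02993938 -0.99716342  0.06905607  0.50931407]
 [-0.99953992  0.03020313  0.00277825  0.02150405]
 [-0.00485608 -0.06894112 -0.99760891  1.42286962]
 [ 0.          0.          0.          1.        ]] [[-0.93638611  0.20852471 -0.28230924  0.87510183]
 [ 0.35044211  0.5113342  -0.78468316  0.82042987]
 [-0.01927146 -0.83369946 -0.55188208  0.61951781]
 [ 0.          0.          0.          1.        ]]
```

View pics/top0.png

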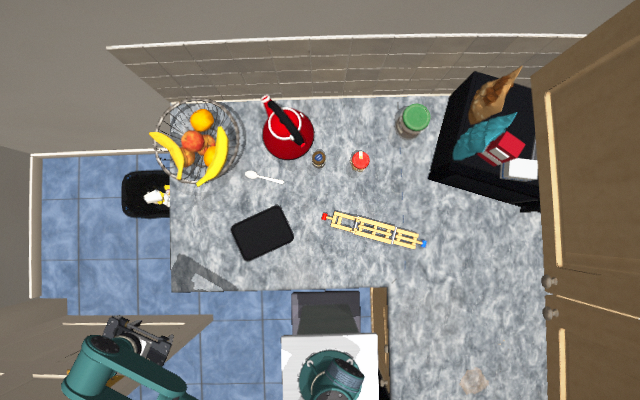

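View pics/sc0.png

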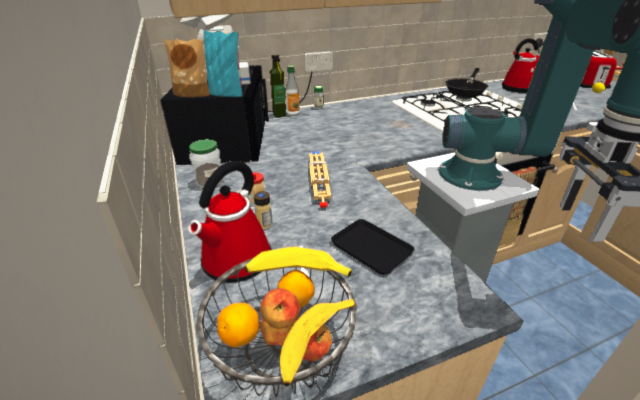

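The top view shows the red knob near (325,216), the blue knob near (422,243), the tray around (263,233), the honey jar near (360,160) and the spice jar near (318,158). I'll take an enlarged crop next.

```bash
python3 -c "
from h import *
s=load('top0');i=cv2.imread('pics/top0.png')[140:270,225:435]
cv2.imwrite('pics/c1.png',cv2.resize(i,None,fx=3.8,fy=3.8,interpolation=cv2.INTER_CUBIC))
hsv=cv2.cvtColor(s['color'],cv2.COLOR_RGB2HSV);m0=np.zeros((400,640),np.uint8);m0[195:265,225:440]=1
def cen(m):
    v,u=np.nonzero(m);return u.mean(),v.mean(),len(u)
H,S,V=cv2.split(hsv)
r=(m0>0)&((H<5)|(H>174))&(S>150)&(V>90);b=(m0>0)&(H>100)&(H<125)&(S>150)&(V>90)
for n,m in(('red',r),('blue',b)):
    u,v,k=cen(m);print(n,u,v,k,at(s,u,v,.022))
t=(m0>0)&(V<50);t=cv2.morphologyEx(t.astype(np.uint8),cv2.MORPH_OPEN,np.ones((5,5)));t[:,300:]=0
c=max(cv2.findContours(t,0,1)[0],key=cv2.contourArea);q=np.array([at(s,u,v,.017)[:2] for u,v in c[:,0]]).astype(np.float32)
print('tray',cv2.minAreaRect(q*1000))
w=(m0>0)&(H>12)&(H<30)&(S>60)&(V>150);w[:,:305]=0
v,u=np.nonzero(w);q=np.array([at(s,a,b,.032)[:2] for a,b in zip(u,v)]).astype(np.float32);print('wood',cv2.minAreaRect(q*1000),len(q))
for u,v in((360,160),(318,158)):print(at(s,u,v))
"
```

```text
red 323.85185185185185 216.11111111111111 27 [0.54446797 0.00338967 0.022     ]
blue 423.4166666666667 243.45833333333334 24 [ 0.44439097 -0.32119958  0.022     ]
tray ((495.6931457519531, 209.71722412109375), (129.4387664794922, 180.32435607910156), 22.75107192993164)
wood ((494.8757629394531, -157.4376678466797), (321.64715576171875, 60.01026153564453), 72.70169067382812) 1133
[ 0.71680015 -0.11573205  0.08630046]
[0.7244671  0.01706192 0.10285209]
```

View pics/c1.png

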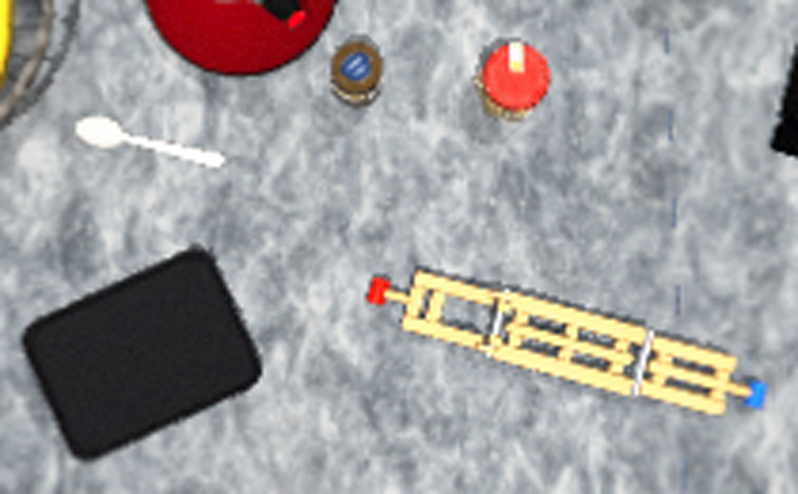

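```bash
python3 -c "
from h import *
print(move([.444,-.321,.14],[np.pi,0,np.radians(72.9)]))"
```

```text
(array([-1.00e-01,  7.00e-02,  8.27e+01]), array([-537. , -658.3,   65.6]))
```

>>> arm_command --targets '[0, 0, 83, -537, -658, 66, -0.3, 0, 0, 83, -537, -658, 66, -0.3, 0, 0, 83, -537, -658, 66, -0.3, 0, 0, 83, -537, -658, 66, -0.3, 0, 0, 83, -537, -658, 66, -0.3, 0, 0, 83, -537, -658, 66, -0.3, 0, 0, 83, -537, -658, 66, -0.3, 0, 0, 83, -537, -658, 66, -0.3, 0, 0, 83, -537, -658, 66, -0.3, 0, 0, 83, -537, -658, 66, -0.3, 0, 0, 83, -537, -658, 66, -0.3, 0, 0, 83, -537, -658, 66, -0.3, 0, 0, 83, -537, -658, 66, -0.3, 0, 0, 83, -537, -658, 66, -0.3, 0, 0, 83, -537, -658, 66, -0.3, 0, 0, 83, -537, -658, 66, -0.3, 0, 0, 83, -537, -658, 66, -0.3, 0, 0, 83, -537, -658, 66, -0.3, 0, 0, 83, -537, -658, 66, -0.3, 0, 0, 83, -537, -658, 66, -0.3]'

```text
time: 2.1
tool_pos: [0.4442, -0.3189, 0.1393]
ee_rot: [-3.141, -0.001, 1.268]
wrist_force: [0.0, 0.2, 0.4]
width: 0.061
finger_force: 0.0
```

```bash
python3 -c "
from h import *
s=snap('wrist','w1');o=robot.get_obs();print(o['time'],o['tool_pos'],o['ee_rot'],o['width'],o['joint_positions'])
hsv=cv2.cvtColor(s['color'],cv2.COLOR_RGB2HSV);H,S,V=cv2.split(hsv)
b=((H>100)&(H<125)&(S>150)&(V>60)).astype(np.uint8)
n,l,st,c=cv2.connectedComponentsWithStats(b);print([(st[i],c[i],at(s,*c[i],.022)) for i in range(1,n) if st[i,4]>60])
"
```

```text
2.15 [ 0.44436205 -0.31871511  0.13980553] [ 3.14140975e+00 -4.39643900e-04  1.26850425e+00] 0.06104487032154124 [-7.26200059e-01  1.02176890e-01  1.48488880e+00  4.76027889e-04
  1.55454108e+00 -4.23915683e-01]
[(array([311, 189,  22,  15, 277], dtype=int32), array([321.49458484, 196.94945848]), array([ 0.44324485, -0.32083208,  0.022     ]))]
```

View pics/w1.png

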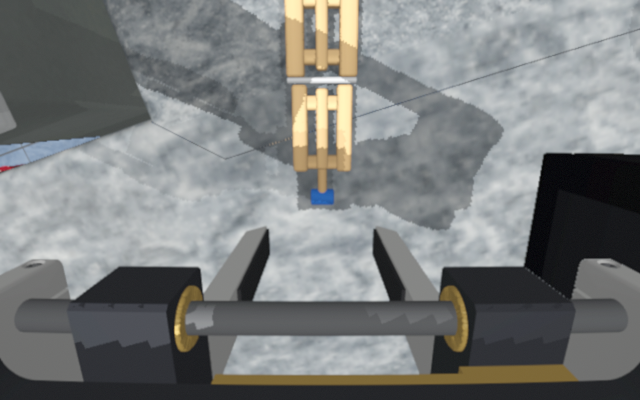

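The wrist view shows the blue knob at (321,197) with the trivet axis upright in the image. The measured position agrees with the top view to within 2 mm, so I'll go down and grip the knob by its flat ends.

>>> arm_command --targets '[0, 0, 0, -2.5, 0, 30, -0.3, 0, 0, 0, -2.5, 0, 60, -0.3, 0, 0, 0, -2.5, 0, 90, -0.3, 0, 0, 0, -2.5, 0, 110, -0.3, 0, 0, 0, -2.5, 0, 125, -0.3, 0, 0, 0, -2.5, 0, 133, -0.3, 0, 0, 0, -2.5, 0, 133, 0.4, 0, 0, 0, -2.5, 0, 133, 0.7, 0, 0, 0, -2.5, 0, 133, 0.7, 0, 0, 0, -2.5, 0, 133, 0.7, 0, 0, 0, -2.5, 0, 133, 0.7]'

```text
time: 3.25
tool_pos: [0.4441, -0.3229, 0.0072]
ee_rot: [3.14, 0.0, 1.267]
wrist_force: [0.4, 0.1, 0.4]
width: 0.0246
finger_force: 0.0
```

>>> arm_command --targets '[0, 0, 0, 0, 0, 0, 0.9, 0, 0, 0, 0, 0, 0, 0.9, 0, 0, 0, 0, 0, 0, 0.9]'

```text
time: 3.55
tool_pos: [0.4439, -0.3228, 0.0068]
ee_rot: [3.141, 0.0, 1.267]
wrist_force: [0.2, 0.1, 0.9]
width: 0.0218
finger_force: 30.0
```

Gripped at 22 mm. Now I'll swing the leaf up.

>>> arm_command --targets '[0, 0, 0, -1, 0, -9.2, 0.9, 0, 0, 0, -1.2, 0, -18.5, 0.9, 0, 0, 0, -0.6, 0, -27.7, 0.9, 0, 0, 0, 0.9, 0, -36.9, 0.9, 0, 0, 0, 3.1, 0, -45.9, 0.9, 0, 0, 0, 6.1, 0, -54.6, 0.9, 0, 0, 0, 9.8, 0, -63.1, 0.9, 0, 0, 0, 14.3, 0, -71.2, 0.9, 0, 0, 0, 19.4, 0, -78.9, 0.9, 0, 0, 0, 25.2, 0, -86.1, 0.9, 0, 0, 0, 31.7, 0, -92.8, 0.9, 0, 0, 0, 38.6, 0, -98.9, 0.9, 0, 0, 0, 46.1, 0, -104.4, 0.9, 0, 0, 0, 54.1, 0, -109.2, 0.9, 0, 0, 0, 62.4, 0, -113.3, 0.9, 0, 0, 0, 71, 0, -116.6, 0.9, 0, 0, 0, 79.9, 0, -119.2, 0.9, 0, 0, 0, 89, 0, -121, 0.9, 0, 0, 0, 89, 0, -121, 0.9]'

```text
time: 5.45
tool_pos: [0.4709, -0.2362, 0.128]
ee_rot: [3.141, -0.001, 1.269]
wrist_force: [-2.3, -0.5, 5.5]
width: 0.0213
finger_force: 30.0
```

>>> arm_command --targets '[0, 0, 0, 9.2, 0, -1, 0.9, 0, 0, 0, 18.4, 0, -1.2, 0.9, 0, 0, 0, 27.7, 0, -0.6, 0.9, 0, 0, 0, 36.9, 0, 0.9, 0.9, 0, 0, 0, 45.9, 0, 3.1, 0.9, 0, 0, 0, 54.6, 0, 6.1, 0.9, 0, 0, 0, 63.1, 0, 9.8, 0.9, 0, 0, 0, 71.2, 0, 14.3, 0.9, 0, 0, 0, 78.9, 0, 19.4, 0.9, 0, 0, 0, 86.1, 0, 25.3, 0.9, 0, 0, 0, 92.8, 0, 31.7, 0.9, 0, 0, 0, 98.9, 0, 38.6, 0.9, 0, 0, 0, 104.4, 0, 46.1, 0.9, 0, 0, 0, 109.2, 0, 54.1, 0.9, 0, 0, 0, 113.3, 0, 62.4, 0.9, 0, 0, 0, 116.6, 0, 71, 0.9, 0, 0, 0, 119.2, 0, 79.9, 0.9, 0, 0, 0, 121, 0, 88, 0.9, 0, 0, 0, 121, 0, 88, 0.9]'

```text
time: 7.35
tool_pos: [0.5062, -0.1225, 0.0391]
ee_rot: [-3.141, 0.001, 1.267]
wrist_force: [-0.6, 2.0, 0.5]
width: 0.0216
finger_force: 30.0
```

>>> arm_command --targets '[0, 0, 0, 0, 0, 0, -0.1, 0, 0, 0, 0, 0, 0, -0.1, 0, 0, 0, 0, 0, 0, -0.1, 0, 0, 0, 0, 0, -25, -0.1, 0, 0, 0, 0, 0, -60, -0.1, 0, 0, 0, 0, 0, -100, -0.1, 0, 0, 0, 40, 0, -100, -0.1, 0, 0, 0, 85, 0, -100, -0.1, 0, 0, 0, 130, 0, -100, -0.1, 0, 0, 0, 130, 0, -100, -0.1, 0, 0, 0, 130, 0, -100, -0.1]'

```text
time: 8.45
tool_pos: [0.5455, 0.0022, 0.1394]
ee_rot: [3.141, 0.001, 1.269]
wrist_force: [-0.3, 0.1, 0.1]
width: 0.0517
finger_force: 0.0
```

```bash
cat > k.py <<'E'
from h import *
import sys
s=snap('wrist',sys.argv[1]);o=robot.get_obs();print(o['time'],o['tool_pos'],o['ee_rot'],o['width'])
hsv=cv2.cvtColor(s['color'],cv2.COLOR_RGB2HSV);H,S,V=cv2.split(hsv)
for nm,b,z in (('red',((H<6)|(H>174))&(S>170)&(V>80),.022),('blue',(H>100)&(H<125)&(S>150)&(V>60),.054)):
    n,l,st,c=cv2.connectedComponentsWithStats(b.astype(np.uint8));print(nm,[(st[i],c[i],at(s,*c[i],z),at(s,*c[i])) for i in range(1,n) if st[i,4]>60])
E
python3 k.py w2
```

```text
8.5 [0.54532266 0.00136176 0.13932492] [3.14142294e+00 9.78620497e-04 1.26743948e+00] 0.051688377329055936
red [(array([ 495,    0,  145,   81, 9663], dtype=int32), array([572.80140743,  34.81310152]), array([0.79291547, 0.07328189, 0.022     ]), array([0.76316673, 0.07285942, 0.06066678])), (array([310, 186,  21,  15, 298], dtype=int32), array([319.93959732, 192.65771812]), array([0.54443909, 0.00447601, 0.022     ]), array([0.54439712, 0.00434769, 0.02142264])), (array([525, 252,  58,  37, 554], dtype=int32), array([545.98555957, 265.45306859]), array([ 0.74126741, -0.13578808,  0.022     ]), array([ 0.70511888, -0.09335956,  0.082822  ]))]
blue [(array([560, 107,  32,  27, 274], dtype=int32), array([574.83576642, 119.19343066]), array([0.7619147 , 0.00901425, 0.054     ]), array([0.72653366, 0.02003214, 0.10148454])), (array([309, 336,  23,   4,  69], dtype=int32), array([320.04347826, 337.11594203]), array([ 0.50496055, -0.12338379,  0.054     ]), array([ 0.5049183 , -0.12351793,  0.05381757]))]
```

View pics/w2.png

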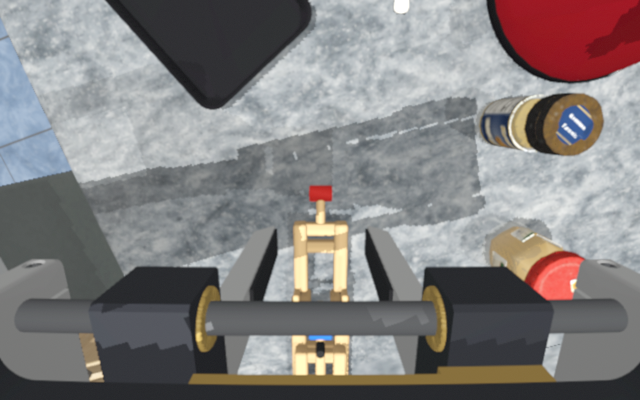

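The wrist view shows the red knob at (320,193) and the blue knob lying folded at (320,337), height 54 mm. I'll grip the red knob.

>>> arm_command --targets '[0, 0, 0, 1.8, -1, 30, -0.1, 0, 0, 0, 1.8, -1, 60, -0.1, 0, 0, 0, 1.8, -1, 90, -0.1, 0, 0, 0, 1.8, -1, 110, -0.1, 0, 0, 0, 1.8, -1, 125, -0.1, 0, 0, 0, 1.8, -1, 132.5, -0.1, 0, 0, 0, 1.8, -1, 132.5, 0.5, 0, 0, 0, 1.8, -1, 132.5, 0.9, 0, 0, 0, 1.8, -1, 132.5, 0.9, 0, 0, 0, 1.8, -1, 132.5, 0.9, 0, 0, 0, 1.8, -1, 132.5, 0.9, 0, 0, 0, 1.8, -1, 132.5, 0.9, 0, 0, 0, 1.8, -1, 132.5, 0.9]'

```text
time: 9.8
tool_pos: [0.5456, 0.004, 0.0077]
ee_rot: [3.14, -0.001, 1.267]
wrist_force: [0.3, -1.0, 0.8]
width: 0.0215
finger_force: 30.0
```

>>> arm_command --targets '[0, 0, 0, 1.8, 0, -9.2, 0.9, 0, 0, 0, 2.8, 0, -18.6, 0.9, 0, 0, 0, 2.9, 0, -28, 0.9, 0, 0, 0, 2.2, 0, -37.4, 0.9, 0, 0, 0, 0.7, 0, -46.7, 0.9, 0, 0, 0, -1.6, 0, -55.8, 0.9, 0, 0, 0, -4.7, 0, -64.7, 0.9, 0, 0, 0, -8.5, 0, -73.3, 0.9, 0, 0, 0, -13.1, 0, -81.5, 0.9, 0, 0, 0, -18.4, 0, -89.3, 0.9, 0, 0, 0, -24.3, 0, -96.6, 0.9, 0, 0, 0, -30.8, 0, -103.4, 0.9, 0, 0, 0, -37.9, 0, -109.6, 0.9, 0, 0, 0, -45.6, 0, -115.1, 0.9, 0, 0, 0, -53.7, 0, -120, 0.9, 0, 0, 0, -62.2, 0, -124, 0.9, 0, 0, 0, -71, 0, -127.4, 0.9, 0, 0, 0, -80, 0, -130, 0.9, 0, 0, 0, -80, 0, -130, 0.9]'

```text
time: 11.7
tool_pos: [0.5209, -0.0748, 0.1385]
ee_rot: [3.14, 0.002, 1.265]
wrist_force: [0.7, 2.3, 6.0]
width: 0.0218
finger_force: 30.0
```

>>> arm_command --targets '[0, 0, 0, -9.2, 0, -1.8, 0.9, 0, 0, 0, -18.5, 0, -2.8, 0.9, 0, 0, 0, -28, 0, -2.9, 0.9, 0, 0, 0, -37.4, 0, -2.2, 0.9, 0, 0, 0, -46.7, 0, -0.7, 0.9, 0, 0, 0, -55.8, 0, 1.6, 0.9, 0, 0, 0, -64.7, 0, 4.7, 0.9, 0, 0, 0, -73.3, 0, 8.5, 0.9, 0, 0, 0, -81.5, 0, 13.1, 0.9, 0, 0, 0, -89.3, 0, 18.4, 0.9, 0, 0, 0, -96.6, 0, 24.3, 0.9, 0, 0, 0, -103.4, 0, 30.8, 0.9, 0, 0, 0, -109.6, 0, 37.9, 0.9, 0, 0, 0, -115.1, 0, 45.6, 0.9, 0, 0, 0, -120, 0, 53.7, 0.9, 0, 0, 0, -124, 0, 62.2, 0.9, 0, 0, 0, -127.4, 0, 71, 0.9, 0, 0, 0, -130, 0, 79, 0.9, 0, 0, 0, -130, 0, 79, 0.9]'

```text
time: 13.6
tool_pos: [0.4823, -0.1956, 0.058]
ee_rot: [-3.141, -0.002, 1.267]
wrist_force: [0.2, -0.5, 2.7]
width: 0.0214
finger_force: 30.0
```

>>> arm_command --targets '[0, 0, 0, 0, 0, 0, -0.1, 0, 0, 0, 0, 0, 0, -0.1, 0, 0, 0, 0, 0, 0, -0.1, 0, 0, 0, 0, 0, -25, -0.1, 0, 0, 0, 0, 0, -60, -0.5, 0, 0, 0, 0, 0, -105, -0.7, 0, 0, 0, -30, 0, -140, -0.9, 0, 0, 0, -60, 0, -140, -0.9, 0, 0, 0, -60, 0, -140, -0.9, 0, 0, 0, -60, 0, -140, -0.9]'

```text
time: 14.6
tool_pos: [0.4638, -0.2532, 0.197]
ee_rot: [-3.14, -0.002, 1.266]
wrist_force: [0.5, 0.2, -0.4]
width: 0.089
finger_force: 0.0
```

```bash
python3 k.py w3; python3 -c "
from h import *
s=load('w3');D=s['range_z'];vv,uu=np.nonzero(D>0)
n=cv2.undistortPoints(np.stack([uu,vv],1).astype(float)[:,None],K(s),s['dist_coeffs'])[:,0]
p=np.c_[n,np.ones(len(n))]*D[vv,uu][:,None];p=p@s['T'][:3,:3].T+s['T'][:3,3]
c=np.array([.4944,-.1589]);a=np.radians(72.8);y=np.array([np.cos(a),np.sin(a)]);x=np.array([y[1],-y[0]])
q=np.c_[(p[:,:2]-c)@x,(p[:,:2]-c)@y,p[:,2]]*1e3
m=(abs(q[:,0])<60)&(abs(q[:,1])<100)
for lo,hi in((12,36),(44,56),(60,70),(70,90)):
    w=m&(q[:,2]>lo)&(q[:,2]<hi);r=q[w];print(lo,hi,len(r),np.percentile(r,[1,50,99],axis=0).round(1).tolist() if len(r) else '')
r=p[m&(q[:,2]>61)&(q[:,2]<69)];print(cv2.minAreaRect((r[:,:2]*1e3).astype(np.float32)))
t=snap('top','top2')
hsv=cv2.cvtColor(t['color'],cv2.COLOR_RGB2HSV)
"
```

```text
14.65 [ 0.46384104 -0.25269805  0.19667728] [-3.13922291e+00 -1.90079118e-03  1.26728189e+00] 0.08919470063865893
red [(array([310, 123,  24,  16, 345], dtype=int32), array([321.42028986, 130.72173913]), array([ 0.48021957, -0.19851949,  0.022     ]), array([ 0.4808371 , -0.19675726,  0.0719351 ])), (array([  0, 182,  85,  31, 278], dtype=int32), array([ 40.54676259, 195.41366906]), array([ 0.14827873, -0.16968949,  0.022     ]), array([-0.24382487, -0.15059703, -0.38946814]))]
blue [(array([311,  36,  22,  17, 348], dtype=int32), array([321.5       ,  43.83333333]), array([ 0.50418992, -0.12218477,  0.054     ]), array([ 0.50415543, -0.12229715,  0.05456455]))]
12 36 867 [[-32.0, -68.1, 20.6], [-1.3, -30.8, 30.1], [28.6, 58.6, 34.6]]
44 56 1988 [[-27.5, -61.5, 44.1], [-2.0, -26.9, 46.4], [23.1, 63.5, 55.0]]
60 70 3426 [[-27.1, -47.0, 60.2], [-2.0, 13.2, 63.7], [24.0, 62.1, 69.5]]
70 90 337 [[-12.3, -46.5, 70.1], [-2.1, -39.5, 71.9], [8.0, -22.7, 81.1]]
((495.1866760253906, -150.3070068359375), (113.11862182617188, 52.13009262084961), 72.12393951416016)
```

View pics/w3.png

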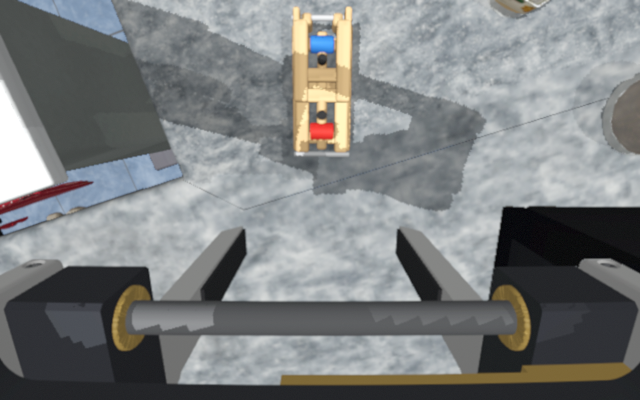

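The wrist view shows both leaves folded flat, with the blue knob at (321,44) and the red knob at (321,131). Its depths of 72 and 55 mm match the fully folded state. Next I'll grip the middle leaf.

>>> arm_command --targets '[0, 0, 0, 50, 0.5, 0, -0.95, 0, 0, 0, 98.5, 0.5, 0, -0.95, 0, 0, 0, 98.5, 0.5, 30, -0.95, 0, 0, 0, 98.5, 0.5, 60, -0.95, 0, 0, 0, 98.5, 0.5, 90, -0.95, 0, 0, 0, 98.5, 0.5, 115, -0.95, 0, 0, 0, 98.5, 0.5, 140, -0.95, 0, 0, 0, 98.5, 0.5, 165, -0.95, 0, 0, 0, 98.5, 0.5, 180, -0.95, 0, 0, 0, 98.5, 0.5, 191, -0.95, 0, 0, 0, 98.5, 0.5, 191, -0.6, 0, 0, 0, 98.5, 0.5, 191, -0.3, 0, 0, 0, 98.5, 0.5, 191, 0, 0, 0, 0, 98.5, 0.5, 191, 0, 0, 0, 0, 98.5, 0.5, 191, 0, 0, 0, 0, 98.5, 0.5, 191, 0]'

```text
time: 16.3
tool_pos: [0.4944, -0.16, 0.008]
ee_rot: [3.141, 0.0, 1.267]
wrist_force: [-2.1, 0.6, 5.4]
width: 0.0598
finger_force: 30.0
```

>>> arm_command --targets '[0, 0, 0, 0, 0, -15, 0.3, 0, 0, 0, 0, 0, -35, 0.3, 0, 0, 0, 0, 0, -60, 0.3, 0, 0, 0, 0, 0, -90, 0.3, 0, 0, 0, 0, 0, -90, 0.3]'

```text
time: 16.8
tool_pos: [0.4966, -0.161, 0.1002]
ee_rot: [3.134, 0.001, 1.267]
wrist_force: [1.1, -1.3, -5.2]
width: 0.0599
finger_force: 30.0
```

```bash
python3 -c "
from h import *
o=robot.get_obs();print(o['time'],o['tool_pos'],o['ee_rot'],o['wrist_force'],o['width'])
for f in('top0','top2'):
  s=load(f);V=s['color'].max(2)
  for th in (50,70,85):
    t=(V<th).astype(np.uint8);t[:195]=0;t[265:]=0;t[:,:222]=0;t[:,300:]=0
    t=cv2.morphologyEx(t,cv2.MORPH_OPEN,np.ones((3,3)));c=max(cv2.findContours(t,0,1)[0],key=cv2.contourArea)
    q=np.array([at(s,u,v,.012)[:2] for u,v in c[:,0]]).astype(np.float32);print(f,th,cv2.minAreaRect(q*1000))
s=load('w2');print('rim',[at(s,*p).round(3) for p in ((212,100),(305,15),(130,25))])
print(move([.4957,.2097,.1],[np.pi,0,np.radians(112.75)]))
"
```

```text
16.8 [ 0.4966234  -0.16097709  0.10022637] [3.13371159e+00 7.44573802e-04 1.26697977e+00] [ 1.12124132 -1.33347147 -5.24191333] 0.059892172626660564
top0 50 ((495.64471435546875, 210.3865966796875), (129.89906311035156, 180.96580505371094), 22.750978469848633)
top0 70 ((495.4350280761719, 210.22845458984375), (130.6935577392578, 184.0932159423828), 23.09566307067871)
top0 85 ((495.62841796875, 210.22653198242188), (132.2183380126953, 184.3064422607422), 22.961320877075195)
top2 50 ((495.64215087890625, 210.40835571289062), (129.7142791748047, 181.18519592285156), 22.5637264251709)
top2 70 ((495.1392517089844, 210.9410400390625), (130.6913604736328, 182.54347229003906), 23.11103057861328)
top2 85 ((495.6839904785156, 210.2344970703125), (131.16302490234375, 184.28004455566406), 23.089601516723633)
rim [array([0.473, 0.115, 0.004]), array([0.578, 0.156, 0.011]), array([0.431, 0.194, 0.015])]
(array([  0.42,   0.2 , -40.16]), array([ 353.4, -111.8,   -0.9]))
```

>>> arm_command --targets '[0, 0, -6, 25, 0, -30, 0.3, 0, 0, -12, 60, 0, -60, 0.3, 0, 0, -18, 95, -5, -60, 0.3, 0, 0, -24, 130, -7, -60, 0.3, 0, 0, -30, 165, -10, -60, 0.3, 0, 0, -36, 200, -12, -60, 0.3, 0, 0, -40.3, 225, -15, -60, 0.3, 0, 0, -40.3, 239, -15, -60, 0.3, 0, 0, -40.3, 239, -15, -60, 0.3, 0, 0, -40.3, 239, -15, -60, 0.3]'

```text
time: 17.8
tool_pos: [0.5507, 0.0718, 0.1554]
ee_rot: [-3.139, 0.0, 1.969]
wrist_force: [-0.7, -0.4, -5.4]
width: 0.06
finger_force: 30.0
```

```bash
python3 k.py w4 | head -1
```

```text
17.85 [0.55087186 0.071452   0.15593294] [-3.13963619e+00  2.88144497e-04  1.96857658e+00] 0.05979063382823717
```

View pics/w4.png

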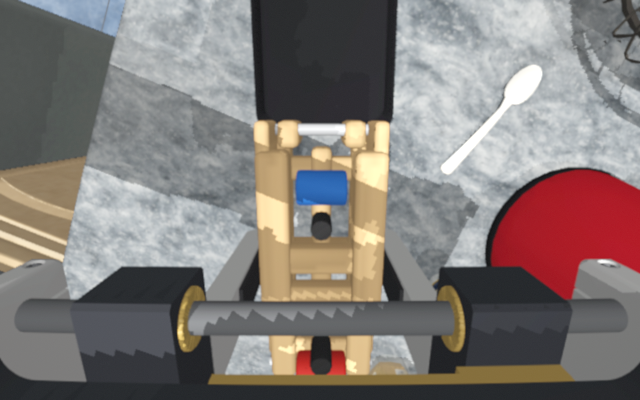

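The tray lies straight ahead. Its left rim is at about column 252, its right rim at about 396, and its near edge at about row 122, partly hidden by the trivet. It is aligned with the tool.

```bash
python3 -c "
from h import *
s=load('w4');V=s['color'].max(2).astype(int);L=[];Rr=[]
for v in (20,40,60,80,100):
    d=np.nonzero(V[v,230:420]<75)[0]+230
    d=d[(d>240)&(d<405)];a,b=at(s,d.min(),v,.015),at(s,d.max()+1,v,.015);L.append(a);Rr.append(b);print(v,d.min(),d.max(),a.round(4),b.round(4),np.linalg.norm(a-b).round(4))
for q in(L,Rr):
    e=q[0]-q[-1];print(np.degrees(np.arctan2(e[1],e[0])))
m=(np.mean(L,0)+np.mean(Rr,0))/2
o=robot.get_obs();A=R.from_euler('xyz',o['ee_rot'])
print('centreline in tool',A.inv().apply(m-o['tool_pos'])*1e3)
print('near edge',[ (A.inv().apply(at(s,u,v,.015)-o['tool_pos'])*1e3).round(1) for u,v in((262,121),(385,121))])
print('centre from top',A.inv().apply(np.array([.4955,.2103,.01])-o['tool_pos'])*1e3)
"
```

```text
20 252 395 [0.4309 0.1921 0.015 ] [0.5506 0.2426 0.015 ] 0.13
40 253 395 [0.4376 0.1767 0.015 ] [0.5579 0.2274 0.015 ] 0.1306
60 254 393 [0.4444 0.1609 0.015 ] [0.5637 0.2112 0.015 ] 0.1295
80 255 393 [0.4514 0.1447 0.015 ] [0.5714 0.1953 0.015 ] 0.1302
100 256 392 [0.4585 0.1281 0.015 ] [0.5784 0.1787 0.015 ] 0.1301
113.36419143826879
113.46441215853243
centreline in tool [123.40106753   1.78858226 140.89415654]
near edge [array([ 68.6, -58. , 141. ]), array([ 68.8,  60.5, 140.8])]
centre from top [149.49878646   3.02277022 145.88423174]
```

```bash
python3 -c "
from h import *
y=np.array([np.cos(np.radians(113.2)),np.sin(np.radians(113.2))]);x=np.array([y[1],-y[0]]);c=np.array([.4955,.2103])
s=load('w2');V=s['color'].max(2).astype(int);pts=[]
for u in range(225,300,12):
    d=np.nonzero(V[:125,u]<75)[0].max();P=[at(s,u,d,z)[:2]-c for z in(0,.017)];print('w2',u,d,[(round(p@x*1e3,1),round(p@y*1e3,1)) for p in P], at(s,u,d-4)[2].round(3))
for n in('top0','top2','sc0'):
    s=load(n);t=(s['color'].max(2)<75).astype(np.uint8)
    if n=='sc0': t[:215]=0;t[280:]=0;t[:,:325]=0;t[:,420:]=0
    else: t[:195]=0;t[265:]=0;t[:,:222]=0;t[:,300:]=0
    t=cv2.morphologyEx(t,cv2.MORPH_OPEN,np.ones((3,3)));C=max(cv2.findContours(t,0,1)[0],key=cv2.contourArea)[:,0]
    for z in(0,.017):
        q=np.array([at(s,u,v,z)[:2]-c for u,v in C])*1e3;print(n,z,'x',(q@x).min().round(1),(q@x).max().round(1),'y',(q@y).min().round(1),(q@y).max().round(1))
"
```

```text
w2 225 102 [(np.float64(-50.8), np.float64(-86.7)), (np.float64(-47.6), np.float64(-90.4))] 0.004
w2 237 92 [(np.float64(-35.8), np.float64(-87.6)), (np.float64(-33.4), np.float64(-91.3))] 0.01
w2 249 80 [(np.float64(-19.8), np.float64(-87.2)), (np.float64(-18.3), np.float64(-90.9))] 0.006
w2 261 68 [(np.float64(-4.1), np.float64(-86.7)), (np.float64(-3.4), np.float64(-90.5))] 0.002
w2 273 57 [(np.float64(10.7), np.float64(-86.9)), (np.float64(10.7), np.float64(-90.6))] 0.002
w2 285 46 [(np.float64(25.4), np.float64(-87.0)), (np.float64(24.5), np.float64(-90.8))] 0.002
w2 297 35 [(np.float64(39.9), np.float64(-87.2)), (np.float64(38.2), np.float64(-90.9))] 0.009
top0 0 x -65.5 66.9 y -91.4 94.3
top0 0.017 x -65.4 65.4 y -92.5 91.0
top2 0 x -65.5 66.4 y -91.4 94.3
top2 0.017 x -65.4 64.9 y -92.5 91.0
sc0 0 x -82.7 61.4 y -105.3 86.5
sc0 0.017 x -64.2 75.9 y -91.1 95.4
```

>>> arm_command --targets '[0, 0, -0.3, 35, 2.5, 0, 0.3, 0, 0, -0.3, 75, 2.5, 0, 0.3, 0, 0, -0.3, 115, 2.5, 0, 0.3, 0, 0, -0.3, 149.5, 2.5, 0, 0.3, 0, 0, -0.3, 149.5, 2.5, 0, 0.3, 0, 0, -0.3, 149.5, 2.5, 30, 0.3, 0, 0, -0.3, 149.5, 2.5, 60, 0.3, 0, 0, -0.3, 149.5, 2.5, 90, 0.3, 0, 0, -0.3, 149.5, 2.5, 110, 0.3, 0, 0, -0.3, 149.5, 2.5, 120, 0.3, 0, 0, -0.3, 149.5, 2.5, 120, 0.3, 0, 0, -0.3, 149.5, 2.5, 120, 0.3, 0, 0, -0.3, 149.5, 2.5, 120, 0.3]'

```text
time: 19.15
tool_pos: [0.497, 0.2115, 0.039]
ee_rot: [3.138, 0.0, 1.975]
wrist_force: [0.5, 0.1, -5.6]
width: 0.0598
finger_force: 30.0
```

>>> arm_command --targets '[0, 0, 0, -0.5, -1, 10, 0.3, 0, 0, 0, -0.5, -1, 18, 0.3, 0, 0, 0, -0.5, -1, 24, 0.3, 0, 0, 0, -0.5, -1, 27, 0.3, 0, 0, 0, -0.5, -1, 27, 0.3, 0, 0, 0, -0.5, -1, 27, 0.3]'

```text
time: 19.75
tool_pos: [0.4946, 0.2106, 0.0103]
ee_rot: [-3.141, -0.0, 1.976]
wrist_force: [-2.4, -0.0, -0.7]
width: 0.0594
finger_force: 30.0
```

>>> arm_command --targets '[0, 0, 0, 0, 0, 0.5, 0.3, 0, 0, 0, 0, 0, 0.5, -0.4, 0, 0, 0, 0, 0, 0.5, -0.6, 0, 0, 0, 0, 0, 0.5, -0.6, 0, 0, 0, 0, 0, 0.5, -0.6, 0, 0, 0, 0, 0, -15, -0.6, 0, 0, 0, 0, 0, -40, -0.6, 0, 0, 0, 0, 0, -80, -0.6, 0, 0, 0, 0, 0, -120, -0.6, 0, 0, 0, -50, 0, -150, -0.6, 0, 0, 0, -100, 0, -170, -0.6, 0, 0, 0, -150, 0, -170, -0.6, 0, 0, 0, -150, 0, -170, -0.6, 0, 0, 0, -150, 0, -170, -0.6]'

```text
time: 21.15
tool_pos: [0.5544, 0.0711, 0.1798]
ee_rot: [3.141, -0.0, 1.972]
wrist_force: [-0.6, 0.5, -0.5]
width: 0.0751
finger_force: 0.0
```

```bash
python3 k.py w5; python3 -c "
from h import *
s=load('w5');print(at(s,320,100))
t=snap('top','top3')
for u,v in((360,160),(318,158)):print(at(t,u,v))"
```

```text
21.2 [0.55366551 0.07254554 0.17947929] [-3.14114110e+00 -1.25125297e-03  1.97433086e+00] 0.07528323655747095
red [(array([307,  57,  27,  20, 385], dtype=int32), array([320.54025974,  66.87792208]), array([0.50625143, 0.18075507, 0.022     ]), array([0.50932958, 0.17378997, 0.07446324])), (array([  477,   165,   163,   117, 13705], dtype=int32), array([560.17052171, 221.8167822 ]), array([0.81427355, 0.1386022 , 0.022     ]), array([0.75970406, 0.13814642, 0.08552505]))]
blue []
[0.51830364 0.15119068 0.03521303]
[ 0.71666663 -0.11564374  0.08716055]
[0.72469442 0.01705723 0.10145742]
```

View pics/w5.png

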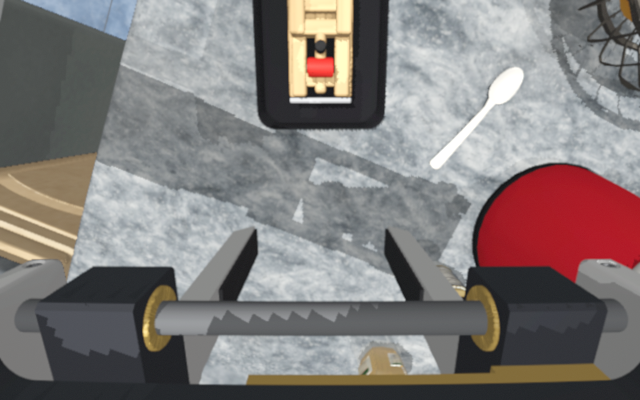

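The folded trivet sits centred and level in the tray: red knob at (320,67), tray rims at columns 257 and 386. Both jars are where they started, so I'm handing in the job.

```bash
python3 -c "
from bench import robot
print(robot.close_job())"
```

```text
the job is handed in; nothing more can be done
None
```

The trivet is folded, blue leaf first and then red on top, and lies level and centred lengthwise in the black tray; both jars are unmoved, and I handed the job in at about 21 s.

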